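# Tighten a casting mould's cover plate in cross order

## Task

Close the casting mould: turn each of the four orange bar nuts clockwise, about half a turn, until you feel it come up snug on the gasket, and no further, because overtightening ruins the gasket. Go in cross order, finishing each nut before the next: any one, then the diagonally opposite one, then a third, then the one opposite that, so the plate goes down level. Do not lean hard on the plate, leave the other things on the bench where they are, and let go at the end.

Things in the scene. Friction and masses are not known exactly. Their poses are not given: they have to be found in the camera images.
- mould: casting mould fixed to the bench: square wooden box on a 200 x 200 x 12 mm foot, black gasket on top, steel guide lugs 68 mm high at the middle of each side. Origin at the centre of its underside, axes along its sides, z up. Four upright studs stand at x, y = +-60 mm in its frame
- plate: square aluminium cover plate over the box, 170 x 170 x 5 mm, on the four studs, filler collar (18 mm radius, 6 mm high) at its centre. Origin at the centre of its underside, which lies 65 mm above the mould's origin when the plate is down; z is its normal. Sprung pins lift it against the nuts: it starts a few mm high and slightly tilted, and each corner sinks with its nut
- nut1 (a point): nut 1, on the stud at +x +y of the mould, opposite nut 3. Point: centre of its grip bar, on the stud's axis; x along the bar, y across it (gripped here), z up. All four nuts: dark flange 28 mm across, 4 mm high, under an orange grip bar 64 mm long, 12 mm thick, 36 mm high. Clockwise seen from above tightens.
- nut2 (a point): nut 2, on the stud at +x -y of the mould, opposite nut 4. Point: centre of its grip bar, on the stud's axis; x along the bar, y across it (gripped here), z up. All four: steep thread, sinks 2.23 mm per rad (14 mm a turn). At the start each is roughly half a turn from seating: 2.1 to 3.1 rad, different for each and not to be read from the bar's direction.
- nut3 (a point): nut 3, on the stud at -x -y of the mould, opposite nut 1. Point: centre of its grip bar, on the stud's axis; x along the bar, y across it (gripped here), z up. All four: turns against 0.06 N m of friction; once seated (point 92 mm above the mould's origin) the gasket adds about 1.2 N m per rad of further turning; 0.45 rad past seating is too tight.
- nut4 (a point): nut 4, on the stud at -x +y of the mould, opposite nut 2. Point: centre of its grip bar, on the stud's axis; x along the bar, y across it (gripped here), z up. All four: if turned a little past seating and let go, it springs back to about where it seated and stays there; otherwise it stays where it is left.
- glue: white glue bottle with orange cap, 52 mm across, 130 mm tall; bystander, origin at the centre of its underside
- tub: clear plastic tub, 110 x 85 x 50 mm; bystander, origin at the centre of its underside
- bowl: steel bowl, 120 mm across, 50 mm tall; bystander, origin at the centre of its underside
- brush: brush lying on the bench; bystander
- paint: paint jar with blue band, 48 mm across, 60 mm tall; bystander, origin at the centre of its underside
- spare_nut: spare orange bar nut standing on the bench, same shape as the four on the mould; not part of the job; bystander, origin at the centre of its underside
Mind the look-alikes: they are no part of the job. Of the things that look like the plate, the larger one is meant.

How it is judged (in metres and radians):
On the way, in this order (a step that is already met when the one before it is completed fails the run):
1. a first nut is home (z of any of nut1, nut2, nut3, nut4 in the frame of mould below 0.09245 m), for 0.1 s.
2. the nut diagonally opposite is home too ((z of each of nut1, nut3 in the frame of mould below 0.09245 m or z of each of nut2, nut4 in the frame of mould below 0.09245 m)), for 0.1 s.
3. a third nut is home (((z of each of nut1, nut3 in the frame of mould below 0.09245 m and z of any of nut2, nut4 in the frame of mould below 0.09245 m) or (z of each of nut2, nut4 in the frame of mould below 0.09245 m and z of any of nut1, nut3 in the frame of mould below 0.09245 m))), for 0.1 s.
At the end, for the whole second after the job is handed in: All four nuts home (each bar's centre less than 92.45 mm above the mould's origin, that is within 0.2 rad of seating or beyond), the plate level with the mould within 0.008 rad and at rest (z of each of nut1, nut2, nut3, nut4 in the frame of mould below 0.09245 m and angle between the z axis of plate and the z axis of mould, either way round below 0.008 rad and linear speed of plate below 0.01 m/s); the robot touches nothing.
It fails at once if a nut overtightened: turned about 0.49 rad past seating (bar centre below 90.9 mm over the mould's origin) (z of any of nut1, nut2, nut3, nut4 in the frame of mould below 0.0909 m).
It fails at once if two neighbouring nuts nearly home (within about 1.1 rad) while neither diagonal pair is ((z of each of nut1, nut2 in the frame of mould below 0.0945 m or z of each of nut2, nut3 in the frame of mould below 0.0945 m or z of each of nut3, nut4 in the frame of mould below 0.0945 m or z of each of nut4, nut1 in the frame of mould below 0.0945 m) and not (z of each of nut1, nut3 in the frame of mould below 0.0945 m) and not (z of each of nut2, nut4 in the frame of mould below 0.0945 m)).
It fails at once if the plate pressed with more than 20 N (contact force between the fingers and plate above 20 N).
It fails at once if a bystander moved more than 25 mm (distance of any of glue, tub, bowl, brush, paint, spare_nut from where it was at the start of the episode above 0.025 m).
It also fails if it takes over 72 s, if anything falls off the work surface, if the arm or the gripper's body presses on something with over 40 N, if the wrist force passes 120 N, or if a joint passes its speed limit or range.

## Robot

A 6-joint arm with a two-finger parallel gripper is mounted at the origin on the work surface. World frame = base frame: x ahead of the robot, y to its left, z up, the work surface at z = 0. Lengths are in mm, angles in rad, forces in N, time in s.
With the tool pointing down it reaches from about 350 to 875 mm from the base axis. Payload 4.2 kg.
Tool frame: the origin (TCP) lies at the very end of the fingers, on their centre line; the grasp point (between the pads) lies 19 mm behind it; z points along the fingers, y is the line along which they close (so a half turn about z gives the same grasp; the last joint's range is limited). The gripper opens to 85 mm and grips with 20 to 120 N. Pads are 22 mm wide; open, the fingers measure 114 mm over their backs; the gripper's body (76 mm by 85 mm) begins 54 mm behind the grasp point. The pads swing forward as they close: fully open they stand 13 mm farther back than shut.
Start: joints at [-0.895, 0.385, 0.008, 0, -1.194, -0.259], TCP at [253.035, -571.465, 199.912] pointing down, gripper open.
Joint ranges: [-3.14, 3.14], [-1.21, 2.06], [-1.07, 1.41], [-3.16, 2.05], [-2.99, -0.16], [-3.1, 3.1]. Speed limits (rad/s): [2.79, 2.79, 3.14, 3.14, 3.14, 3.14].

## Interface

Orientations are given as a unit quaternion [x, y, z, w].
In Python, from bench import read_state, get_image, camera_model, job_done gives the robot as it stands.
- The arm moves only by the shell command python3 -m handwheel 'ROWS'. ROWS is JSON, a list of rows, each a list of 7 numbers: the shift along the tool's x, y, z in m, then the turn, a rotation vector about the tool's x, y, z in rad, then the gripper's target within -1 to 1 (fully open at 1, half-way at 0, shut at -1). In form: [[dx, dy, dz, wx, wy, wz, jaw], ...]. A call has 1 to 10 rows; each row is the pose to reach, as a shift and turn from the pose commanded when the call began, along the tool's axes at that moment; what a row does not reach only later rows make up. A row lasts 1/8 s, in which the tool goes at most 62.5 mm and 10.7 degrees, less where a joint would pass 70% of its speed; a pose out of reach is approached as far as the arm can. A call with a gripper value outside its range is refused whole. The fingers move at their own pace and stop on an object; the grip force is fixed at half the most. Time passes only in rows, so rows that repeat a pose let the fingers close. It gives the time, the measured TCP pose, the force, the opening and the grip force at its end, in the units of the state.
- read_state(): the state, without advancing time (a new reading comes with each control period).
- get_image(name): name is "side" or "top" or "wrist"; returns (picture, depth): 384x512x3 uint8, blue, green, red; 384x512 float32, mm along the optical axis (not along the pixel's ray), 0 where there is no reading.
- camera_model(name): a dict with "K" (3x3 intrinsics, pixels), "rvec" (rotation vector, rad) and "tvec" (3), from world to camera coordinates, as OpenCV has them; the wrist camera has in their place "hand_eye" (4x4, takes a point from camera to tool coordinates, whose origin is the TCP and whose axes are the flange's). Camera axes: x right, y down, z forward; pixel columns grow to the right and rows downward; lengths in mm; the calibration is good to about 2 mm. A picture is of the moment at which its call begins: read the wrist's pose just before it. camera_model takes no time and is no camera call.
- job_done(): hands the job in; it is judged then, once.
The state is a dict: "clock": time; "joints": joint angles; "joint_vel": joint speeds; "joint_efforts": joint torques, N m; "position": TCP position; "ee_rot": TCP orientation; "contact_force": force on the tool from outside, world axes, zero at the start; "wrist_torque": the same for the moment, N m; "gripper_width": finger opening in mm; "grasp_force": force on a finger pad.
Only numpy, scipy, OpenCV 4.12 (cv2) and the standard library are available. Lean on these libraries where they do the work, as an engineer would, in place of code of your own. Each camera call takes 0.05 s, during which the arm holds its last target. There are 200 camera calls.

## Working session

There is one attempt and no reset: what is moved stays moved. The work goes in short steps, Python scripts to look and compute and a shell command to move; the robot and the scene stay as the last step left them, time stands still between calls to the robot, and variables do not carry over. Pictures are saved under pics/ and viewed, at most 10 in all, crops included, and the job is handed in when it is done.

```bash
mkdir -p pics; ls; cat > h.py <<'E'
import numpy as np, cv2, json
from scipy.spatial.transform import Rotation as R
from bench import read_state, get_image, camera_model, job_done
def cam(name, s=None):
    m=camera_model(name); K=np.array(m["K"],float)
    if "hand_eye" in m:
        s=s or read_state(); T=np.eye(4); T[:3,:3]=R.from_quat(s["ee_rot"]).as_matrix(); T[:3,3]=s["position"]
        C=T@np.array(m["hand_eye"],float); return K,C[:3,:3],C[:3,3]
    r=cv2.Rodrigues(np.array(m["rvec"],float))[0]; t=np.array(m["tvec"],float).ravel()
    return K,r.T,-r.T@t
def onplane(c,u,v,z):
    K,A,o=c; d=A@np.linalg.inv(K)@np.array([u,v,1.]); return o+d*(z-o[2])/d[2]
def cloud(c,dep):
    K,A,o=c; v,u=np.mgrid[:dep.shape[0],:dep.shape[1]]
    p=np.stack([(u-K[0,2])/K[0,0]*dep,(v-K[1,2])/K[1,1]*dep,dep],-1); return p@A.T+o
E
python3 - <<'E'
from h import *
s=read_state(); print({k:np.round(v,3).tolist() for k,v in s.items()})
for n in("top","side"):
    im,d=get_image(n); cv2.imwrite(f"pics/{n}0.png",im); np.save(n+"0.npy",d); c=cam(n); print(n,c[2])
    hsv=cv2.cvtColor(im,cv2.COLOR_BGR2HSV); m=cv2.inRange(hsv,(5,130,90),(22,255,255)); P=cloud(c,d)
    k,l,st,ce=cv2.connectedComponentsWithStats(m)
    for i in range(1,k):
        if st[i,4]>25:
            q=P[(l==i)&(d>0)]; print(st[i],ce[i].round(1),np.median(q,0).round(0) if len(q) else 0, q[:,2].max().round(0) if len(q) else 0)
E
```

```text
pics
{'clock': 0.0, 'joints': [-0.895, 0.386, 0.007, -0.0, -1.194, -0.259], 'joint_vel': [-0.001, 0.0, 0.0, 0.001, -0.001, 0.001], 'joint_efforts': [-0.001, -39.229, 18.84, 4.186, -0.005, -0.0], 'position': [252.76, -570.882, 198.813], 'ee_rot': [-0.207, 0.978, 0.001, -0.0], 'contact_force': [-0.374, -0.016, 0.238], 'wrist_torque': [0.003, -0.06, 0.017], 'grasp_force': 0.0, 'gripper_width': 85.429}
top [ 368.23267072    8.16690377 1503.93426932]
[237 151  14  18  82] [243.6 159.3] [634.  54. 116.] 123.0
[358 154   8  20  74] [361.5 163.8] [ 637. -317.   40.] 49.0
[204 165   7  21  82] [206.6 174.7] [584. 163. 115.] 121.0
[251 189  17  16  80] [258.8 196.6] [521.   5. 116.] 122.0
[216 202  12  20  87] [221.3 211.7] [473. 118. 115.] 122.0
[151 229   9   7  50] [154.8 231.9] [411. 309. 131.] 136.0
[316 255  13   6  48] [322.6 257.9] [ 340. -200.    1.] 13.0
side [108.08214055 512.15775568 661.98956614]
[301 101  30   5  63] [315. 103.] [ 698. -541.   26.] 32.0
[ 45 117  28  14  31] [ 59.2 123.9] [2477. -217. -656.] -631.0
[504 117   8   9  50] [508.  121.1] [  124. -1151.   -88.] -84.0
[283 128  20  16 195] [292.2 135.4] [ 638. -313.   23.] 38.0
[362 144   7  14  38] [364.9 150.5] [ 423. -410.   15.] 17.0
[206 159   9  26 124] [210.1 170.8] [624.  64. 112.] 115.0
[243 175  26  14 321] [255.2 181.5] [522.  11. 101.] 115.0
[180 191  19  26 214] [189.3 202.4] [581. 170. 108.] 115.0
[331 191  29  15 303] [346.3 197.4] [ 364. -197.   -3.] 1.0
[217 194  14  10  56] [223.5 198.9] [552.  92.  77.] 79.0
[232 201  16  30 154] [240.2 214.6] [466. 125. 112.] 115.0
[217 215  40  25 120] [238.7 232. ] [465. 137.  55.] 58.0
[177 220  27   9  66] [189.4 224. ] [571. 187.  55.] 59.0
[185 275  15  16 178] [191.7 282.2] [410. 314. 127.] 129.0
```

View pics/top0.png

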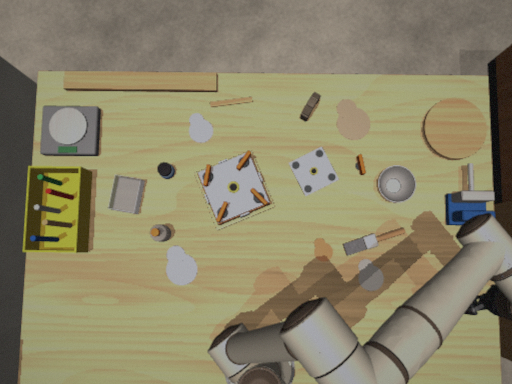

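View pics/side0.png

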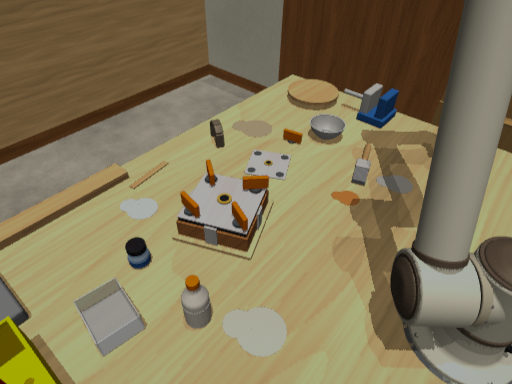

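The top view shows the mould at pixel (235,188), with its four orange nuts at (243,159), (206,174), (259,197) and (221,212). Look-alikes are the spare nut at (361,164), the smaller plate at (313,170) and the orange glue cap at (155,232). I choose the four nuts on the larger plate. They form a 120 mm square, with tops at about 116–122 mm. Next I'll move above it for a close look.

```bash
cat >> h.py <<'E'
def delta(p,yaw):
    """tool-frame shift (m) and wz for tool-down pose with tool x at world angle yaw; also j6 guess"""
    s=read_state(); A=R.from_quat(s["ee_rot"]).as_matrix(); y0=np.arctan2(A[1,0],A[0,0])
    d=A.T@(np.array(p,float)-s["position"])/1000; w=-(yaw-y0)
    return d.round(4).tolist(), "wz",round(w,3),"(mod 2pi)", "yaw0",round(y0,3)
E
python3 - <<'E'
from h import *
print(np.array(camera_model("wrist")["hand_eye"]).round(3)); print(delta((540,85,330),0.0))
E
```

```text
[[-0.00000e+00 -9.62000e-01 -2.72000e-01  6.75530e+01]
 [ 1.00000e+00 -0.00000e+00  1.00000e-03 -6.27000e-01]
 [-1.00000e-03 -2.72000e-01  9.62000e-01 -1.74033e+02]
 [ 0.00000e+00  0.00000e+00  0.00000e+00  1.00000e+00]]
([-0.5281, 0.4839, -0.1302], 'wz', np.float64(-2.725), '(mod 2pi)', 'yaw0', np.float64(-2.725))
```

```bash
python3 -c "
from h import *
print(delta((590,85,330),0.0))"
python3 -m handwheel '[[-0.06,0.04,-0.13,0,0,-0.18,1],[-0.11,0.08,-0.13,0,0,-0.36,1],[-0.16,0.12,-0.13,0,0,-0.54,1],[-0.21,0.16,-0.13,0,0,-0.72,1],[-0.26,0.20,-0.13,0,0,-0.9,1],[-0.31,0.24,-0.13,0,0,-1.05,1],[-0.36,0.28,-0.13,0,0,-1.2,1],[-0.40,0.32,-0.13,0,0,-1.35,1],[-0.44,0.36,-0.13,0,0,-1.5,1],[-0.44,0.36,-0.13,0,0,-1.5,1]]'
python3 -c "
from h import *
print(delta((590,85,330),0.0), read_state()['joints'])"
```

```text
([-0.5738, 0.4636, -0.1302], 'wz', np.float64(-2.725), '(mod 2pi)', 'yaw0', np.float64(-2.725))
clock: 1.35
position: [509.9, -61.9, 329.6]
ee_rot: [0.819, -0.574, -0.0, 0.0]
contact_force: [0.2, -1.0, 0.7]
gripper_width: 85.6
grasp_force: 0.0
([-0.1108, -0.1254, -0.0004], 'wz', np.float64(-1.223), '(mod 2pi)', 'yaw0', np.float64(-1.223)) [ 1.95440857e-01  1.26272596e-01 -2.18515976e-02 -2.57459036e-04
 -1.42318362e+00  1.52421017e-01]
```

```bash
python3 -m handwheel '[[-0.03,-0.03,0,0,0,-0.18,1],[-0.06,-0.06,0,0,0,-0.36,1],[-0.08,-0.09,0,0,0,-0.54,1],[-0.11,-0.125,0,0,0,-0.72,1],[-0.11,-0.125,0,0,0,-0.9,1],[-0.11,-0.125,0,0,0,-1.08,1],[-0.11,-0.125,0,0,0,-1.22,1],[-0.11,-0.125,0,0,0,-1.22,1]]'
cat > look.py <<'E'
from h import *
import sys
s=read_state(); c=cam("wrist",s); im,d=get_image("wrist"); cv2.imwrite(f"pics/{sys.argv[1]}.png",im)
P=cloud(c,d); hsv=cv2.cvtColor(im,cv2.COLOR_BGR2HSV); m=cv2.inRange(hsv,(5,130,60),(22,255,255))
print("j",np.round(s["joints"],3))
k,l,st,ce=cv2.connectedComponentsWithStats(m)
for i in range(1,k):
    if st[i,4]<150: continue
    q=P[(l==i)&(d>0)]; zt=np.percentile(q[:,2],90)
    t=q[abs(q[:,2]-zt)<3]
    if zt<90 or len(t)<30: continue
    (cx,cy),(w,h),a=cv2.minAreaRect(t[:,:2].astype(np.float32))
    X=t[:,:2]-t[:,:2].mean(0); v=np.linalg.svd(X,full_matrices=False)[2][0]; 
    print("px",ce[i].round(0),"centre",round(cx,1),round(cy,1),"ztop",round(zt,1),"size",round(w,1),round(h,1),"bar dir",round(np.arctan2(v[1],v[0])%np.pi,3))
E
python3 look.py w1
```

```text
clock: 2.35
position: [589.7, 81.8, 329.3]
ee_rot: [1.0, -0.003, -0.001, 0.0]
contact_force: [-0.0, -0.6, -0.6]
gripper_width: 85.2
grasp_force: 0.0
j [ 0.409  0.277  0.169 -0.    -1.464  1.155]
px [273. 112.] centre 635.8 55.2 ztop 117.0 size 11.6 62.9 bar dir 2.526
px [184. 152.] centre 588.7 164.8 ztop 115.5 size 11.6 63.3 bar dir 2.976
px [312. 206.] centre 525.6 8.1 ztop 115.9 size 62.8 11.7 bar dir 0.797
px [225. 239.] centre 479.0 118.0 ztop 116.1 size 11.2 62.8 bar dir 2.745
```

View pics/w1.png

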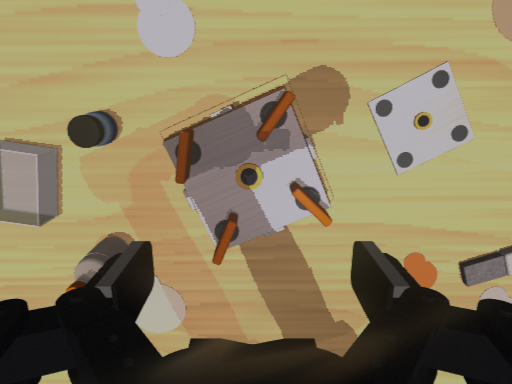

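The wrist view shows the four nuts at pixels (273,112), (184,152), (312,206) and (225,239) on the large plate. The bars measure about 63 x 12 mm and sit 119–120 mm apart, with tops at about 116 mm, all as expected. The small decoy plate at (423,120) is excluded. I'll start with nut A at (636,55), then D, B and C.

```bash
python3 -c "
from h import *
print(delta((635.8,55.2,87),-0.615))"
```

```text
([0.0465, 0.0262, 0.2424], 'wz', np.float64(0.608), '(mod 2pi)', 'yaw0', np.float64(-0.007))
```

```bash
python3 -m handwheel '[[0.0465,0.0262,0.04,0,0,0.18,1],[0.0465,0.0262,0.09,0,0,0.36,1],[0.0465,0.0262,0.14,0,0,0.54,1],[0.0465,0.0262,0.14,0,0,0.608,1],[0.0465,0.0262,0.14,0,0,0.608,1]]'
python3 look.py w2; python3 -c "
from h import *
print(delta((635.8,55.2,87),-0.615))"
```

```text
clock: 3.02
position: [636.3, 55.1, 189.3]
ee_rot: [0.953, -0.302, -0.0, 0.0]
contact_force: [0.2, 0.2, 0.8]
gripper_width: 85.5
grasp_force: 0.0
j [ 0.339  0.415  0.029  0.    -1.185  0.618]
px [218. 231.] centre 618.1 108.4 ztop 116.3 size 54.1 169.9 bar dir 2.018
px [347. 250.] centre 543.7 26.5 ztop 115.6 size 10.6 11.0 bar dir 2.737
px [397. 255.] centre 510.5 -12.2 ztop 115.3 size 19.2 8.7 bar dir 0.312
px [289. 329.] centre 505.8 106.2 ztop 114.8 size 11.7 4.4 bar dir 1.059
([-0.0007, 0.0006, 0.1032], 'wz', np.float64(0.002), '(mod 2pi)', 'yaw0', np.float64(-0.613))
```

View pics/w2.png

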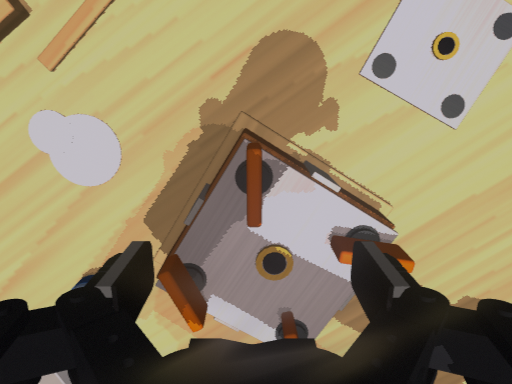

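Nut A's bar is centred between the fingers at column 255. Descending and gripping.

```bash
python3 -m handwheel '[[0,0,0.05,0,0,0,1],[0,0,0.09,0,0,0,1],[0,0,0.102,0,0,0,1],[0,0,0.102,0,0,0,1],[0,0,0.102,0,0,0,-1],[0,0,0.102,0,0,0,-1],[0,0,0.102,0,0,0,-1],[0,0,0.102,0,0,0,-1],[0,0,0.102,0,0,0,-1],[0,0,0.102,0,0,0,-1]]'
cat > st.py <<'E'
from h import *
s=read_state(); A=R.from_quat(s["ee_rot"]).as_matrix()
print("yaw",round(np.arctan2(A[1,0],A[0,0]),3),"tq",np.round(s["wrist_torque"],3),"F",np.round(s["contact_force"],1),"j6",round(s["joints"][5],2),"z",round(s["position"][2],1),"w",s["gripper_width"],"tauJ6",round(s["joint_efforts"][5],3))
E
python3 st.py
```

```text
clock: 4.32
position: [636.3, 55.3, 87.9]
ee_rot: [0.953, -0.302, -0.0, 0.0]
contact_force: [0.2, -0.1, 0.3]
gripper_width: 0.4
grasp_force: 0.0
yaw -0.613 tq [-0.027  0.002  0.01 ] F [ 0.2 -0.1  0.3] j6 0.62 z 87.9 w 0.36270135025862366 tauJ6 0.0
```

```bash
python3 look.py w3 ; python3 -c "
from h import *
a=cv2.imread('pics/w3.png'); im,d=get_image('side'); cv2.imwrite('pics/s3.png',np.hstack([cv2.resize(a,(400,300)),cv2.resize(im[100:260,130:340],(400,300))]))"
```

```text
j [ 0.34   0.5   -0.103  0.    -0.968  0.618]
px [258. 190.] centre 652.3 42.9 ztop 116.3 size 11.8 23.0 bar dir 2.53
px [459. 325.] centre 512.7 -13.0 ztop 107.1 size 14.7 1.9 bar dir 0.768
px [137. 338.] centre 618.3 155.8 ztop 98.0 size 6.0 2.3 bar dir 0.995
```

View pics/s3.png

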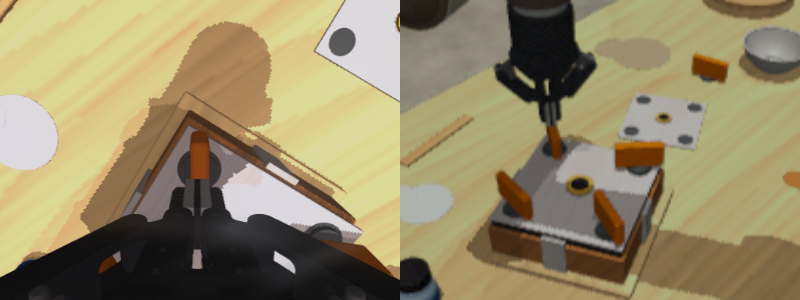

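```bash
python3 -c "
from h import *
a=cv2.imread('pics/w3.png'); im,d=get_image('side'); cv2.imwrite('pics/s4.png',np.hstack([cv2.resize(a[140:300,190:320],None,fx=3.4,fy=3.4,interpolation=2),cv2.resize(im[100:210,180:240],None,fx=5,fy=4.945,interpolation=2)[:544]]))"; python3 st.py
```

```text
yaw -0.613 tq [ 0.014 -0.035 -0.018] F [ 0.1 -1.4  0.9] j6 0.62 z 87.9 w -0.01945607210049022 tauJ6 0.0
```

View pics/s4.png

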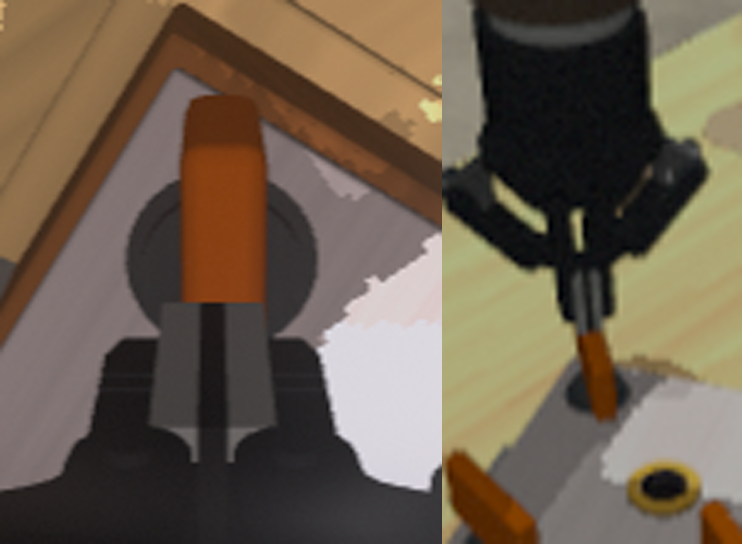

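The crop shows the closed finger ends at about w3 pixels (240,231) and (266,231), apparently in front of the bar rather than around it. I'll measure their depth.

```bash
python3 - <<'E'
from h import *
s=read_state(); c=cam("wrist",s); im,d=get_image("wrist"); P=cloud(c,d)
A=R.from_quat(s["ee_rot"]).as_matrix()
for u in (240,244,252,260,265):
    for v in (222,226,232,238,246,256,266): 
        p=P[v,u]; print(u,v,im[v,u],round(float(d[v,u]),1),"world",p.round(0),"tool",(A.T@(p-s["position"])).round(0))
c=cam("side"); im,d=get_image("side"); P=cloud(c,d)
for u,v in ((205,152),(208,158),(209,163),(210,168),(212,172),(215,180)): print(u,v,im[v,u],P[v,u].round(0))
E
```

```text
240 222 [48 47 51] 193.8 world [639.  63.  81.] tool [-2. -8.  7.]
240 226 [46 46 50] 195.3 world [637.  64.  80.] tool [-4. -8.  8.]
240 232 [62 64 69] 145.2 world [650.  53. 127.] tool [ 12.  -6. -39.]
240 238 [63 64 69] 138.4 world [650.  53. 134.] tool [ 12.  -6. -46.]
240 246 [63 65 69] 131.1 world [649.  53. 142.] tool [ 12.  -5. -54.]
240 256 [62 64 67] 124.2 world [649.  53. 149.] tool [ 12.  -5. -61.]
240 266 [86 87 91] 115.9 world [649.  52. 158.] tool [ 12.  -5. -70.]
244 222 [ 18  51 107] 158.0 world [648.  52. 114.] tool [ 11.  -5. -26.]
244 226 [ 20  50 106] 158.6 world [647.  54. 114.] tool [  9.  -5. -26.]
244 232 [63 64 69] 144.0 world [649.  52. 128.] tool [ 12.  -4. -40.]
244 238 [62 64 68] 139.0 world [648.  52. 134.] tool [ 12.  -4. -46.]
244 246 [62 63 67] 130.9 world [649.  51. 142.] tool [ 12.  -4. -54.]
244 256 [62 64 67] 122.9 world [648.  51. 150.] tool [ 12.  -4. -62.]
244 266 [ 98 100 105] 116.4 world [648.  51. 157.] tool [ 12.  -3. -69.]
252 222 [ 19  63 135] 155.7 world [647.  49. 116.] tool [ 12.  -1. -28.]
252 226 [ 21  65 137] 156.3 world [645.  50.
[... 895 characters left out ...]
122] 157.5 world [643.  44. 115.] tool [ 12.   5. -27.]
265 226 [ 22  58 121] 156.0 world [642.  45. 116.] tool [ 10.   5. -29.]
265 232 [65 66 71] 144.5 world [643.  44. 128.] tool [ 12.   5. -40.]
265 238 [65 66 71] 139.8 world [643.  45. 133.] tool [ 12.   5. -45.]
265 246 [66 67 71] 133.3 world [643.  45. 140.] tool [ 11.   4. -52.]
265 256 [65 66 69] 123.8 world [644.  45. 149.] tool [ 12.   4. -62.]
265 266 [84 84 88] 117.7 world [643.  46. 156.] tool [ 11.   4. -68.]
205 152 [18 17 15] [631.  69. 167.]
208 158 [41 42 41] [627.  64. 148.]
209 163 [20 19 21] [626.  63. 133.]
210 168 [  0  50 106] [628.  60. 115.]
212 172 [  0  50 105] [615.  66. 112.]
215 180 [27 28 26] [619.  55.  77.]
```

The cameras agree that the closed finger ends sit about 38 mm above the reported TCP, at z ≈ 126 with 88 reported. So the fingers closed above the bar. The lateral position is right. I'll open and go lower by that offset, watching the force.

```bash
python3 -m handwheel '[[0,0,-0.005,0,0,0,1],[0,0,-0.005,0,0,0,1],[0,0,-0.005,0,0,0,1],[0,0,-0.005,0,0,0,1],[0,0,0.0,0,0,0,1],[0,0,0.01,0,0,0,1],[0,0,0.02,0,0,0,1],[0,0,0.027,0,0,0,1],[0,0,0.034,0,0,0,1],[0,0,0.034,0,0,0,1]]'
python3 -m handwheel '[[0,0,0,0,0,0,-1],[0,0,0,0,0,0,-1],[0,0,0,0,0,0,-1],[0,0,0,0,0,0,-1],[0,0,0,0,0,0,-1],[0,0,0,0,0,0,-1]]'
python3 st.py
```

```text
clock: 5.82
position: [635.9, 55.2, 53.1]
ee_rot: [0.953, -0.302, -0.001, 0.0]
contact_force: [0.3, -0.1, 0.3]
gripper_width: 85.2
grasp_force: 0.0
clock: 6.58
position: [635.5, 54.3, 54.1]
ee_rot: [0.953, -0.302, -0.001, 0.001]
contact_force: [-2.8, -4.5, 4.0]
gripper_width: 11.5
grasp_force: 60.5
yaw -0.613 tq [-1.315  0.793  0.029] F [-2.8 -4.5  4. ] j6 0.62 z 54.1 w 11.481997921080524 tauJ6 -0.008
```

```bash
python3 -m handwheel '[[0,0,0.0004,0,0,0.18,-1],[0,0,0.0008,0,0,0.36,-1],[0,0,0.0012,0,0,0.54,-1],[0,0,0.0016,0,0,0.72,-1],[0,0,0.002,0,0,0.9,-1],[0,0,0.0024,0,0,1.08,-1],[0,0,0.0028,0,0,1.26,-1],[0,0,0.0032,0,0,1.44,-1],[0,0,0.0036,0,0,1.62,-1],[0,0,0.004,0,0,1.8,-1]]'
python3 st.py
```

```text
clock: 7.82
position: [633.0, 53.8, 50.1]
ee_rot: [-0.353, 0.935, 0.0, -0.004]
contact_force: [-9.0, -5.1, 7.8]
gripper_width: 11.2
grasp_force: 61.2
yaw -2.419 tq [-1.158  2.344  0.125] F [-9.  -5.1  7.8] j6 -1.19 z 50.1 w 11.216155759524362 tauJ6 0.849
```

```bash
python3 -m handwheel '[[0.002,0.001,0,0,0,0,-1],[0.002,0.001,0.0003,0,0,0.1,-1],[0.002,0.001,0.0006,0,0,0.2,-1],[0.002,0.001,0.0006,0,0,0.2,-1]]'
python3 st.py
python3 -m handwheel '[[0,0,0.0003,0,0,0.1,-1],[0,0,0.0006,0,0,0.2,-1],[0,0,0.0006,0,0,0.2,-1]]'
python3 st.py
```

```text
clock: 8.32
position: [632.8, 54.1, 49.8]
ee_rot: [-0.261, 0.965, -0.0, -0.001]
contact_force: [-5.3, -3.2, 6.3]
gripper_width: 10.9
grasp_force: 60.9
yaw -2.613 tq [-0.898  1.399  0.005] F [-5.3 -3.2  6.3] j6 -1.38 z 49.8 w 10.931749617853832 tauJ6 -0.144
clock: 8.7
position: [632.7, 54.3, 49.3]
ee_rot: [-0.163, 0.987, -0.0, -0.002]
contact_force: [-5.4, -2.0, 6.8]
gripper_width: 10.8
grasp_force: 61.0
yaw -2.813 tq [-0.69   1.562  0.055] F [-5.4 -2.   6.8] j6 -1.58 z 49.3 w 10.779421507484162 tauJ6 -0.143
```

```bash
cat >> st.py <<'E'
import sys; sys.exit(int(s["wrist_torque"][2]>0.2))
E
sed -i 's/.*as_matrix.*/&/' st.py
python3 -m handwheel '[[0,0,0.0002,0,0,0.1,-1],[0,0,0.0002,0,0,0.1,-1]]' >/dev/null; python3 st.py && python3 -m handwheel '[[0,0,0.0002,0,0,0.1,-1],[0,0,0.0002,0,0,0.1,-1]]' >/dev/null; python3 st.py && python3 -m handwheel '[[0,0,0.0002,0,0,0.1,-1],[0,0,0.0002,0,0,0.1,-1]]' >/dev/null;  python3 st.py && python3 -m handwheel '[[0,0,0.0002,0,0,0.1,-1],[0,0,0.0002,0,0,0.1,-1]]'>/dev/null;  python3 st.py
```

```text
yaw -2.913 tq [-0.577  1.656  0.071] F [-5.7 -1.2  5.4] j6 -1.68 z 49.1 w 11.221353461373587 tauJ6 -0.142
yaw -3.013 tq [-0.483  1.682  0.025] F [-6.5 -0.7  6.6] j6 -1.78 z 48.9 w 11.171881764987653 tauJ6 -0.141
yaw -3.113 tq [-0.277  1.686 -0.017] F [-5.8 -0.4  7.1] j6 -1.88 z 48.7 w 11.065356210569222 tauJ6 -0.142
yaw 3.07 tq [-0.193  1.779  0.015] F [-6.3 -0.5  7.5] j6 -1.98 z 48.4 w 11.538245871715786 tauJ6 -0.145
```

```bash

python3 -m handwheel '[[0,0,0.0002,0,0,0.1,-1],[0,0,0.0002,0,0,0.1,-1]]' >/dev/null; python3 st.py && python3 -m handwheel '[[0,0,0.0002,0,0,0.1,-1],[0,0,0.0002,0,0,0.1,-1]]' >/dev/null; python3 st.py && python3 -m handwheel '[[0,0,0.0002,0,0,0.1,-1],[0,0,0.0002,0,0,0.1,-1]]' >/dev/null;  python3 st.py && python3 -m handwheel '[[0,0,0.0002,0,0,0.1,-1],[0,0,0.0002,0,0,0.1,-1]]'>/dev/null;  python3 st.py;  python3 look.py w5
```

```text
yaw 2.97 tq [-0.062  1.78   0.054] F [-5.6  0.1  5.8] j6 -2.08 z 48.2 w 11.374798126928246 tauJ6 -0.147
yaw 2.87 tq [0.083 1.779 0.03 ] F [-5.5  0.9  6. ] j6 -2.18 z 48.0 w 10.823233696179308 tauJ6 -0.149
yaw 2.77 tq [0.182 1.817 0.051] F [-4.8  1.3  6.6] j6 -2.28 z 47.8 w 11.275990603538363 tauJ6 -0.179
yaw 2.671 tq [0.347 1.814 0.152] F [-5.4  1.5  6.1] j6 -2.38 z 47.6 w 10.776127416923426 tauJ6 -0.292
j [ 3.410e-01  5.400e-01 -1.500e-01 -2.000e-03 -8.840e-01 -2.382e+00]
px [475.  58.] centre 599.6 159.5 ztop 114.3 size 7.0 38.7 bar dir 2.949
px [38. 88.] centre 540.8 24.6 ztop 115.7 size 19.8 11.8 bar dir 0.737
px [252. 263.] centre 632.6 56.2 ztop 110.2 size 11.4 58.9 bar dir 2.68
```

Nut A is seated: the torque rises from 3.0 rad on, and its bar top is now at 110.2 mm. Releasing and moving to the opposite nut, D.

```bash
python3 -m handwheel '[[0,0,0,0,0,0,1],[0,0,0,0,0,0,1],[0,0,0,0,0,0,1],[0,0,-0.04,0,0,0,1],[0,0,-0.08,0,0,-0.18,1],[0,0,-0.08,0,0,-0.36,1],[0,0,-0.08,0,0,-0.54,1],[0,0,-0.08,0,0,-0.72,1],[0,0,-0.08,0,0,-0.9,1],[0,0,-0.08,0,0,-1.08,1]]'; python3 -c "
from h import *
print(delta((476.5,117.5,130),-0.397))"
```

```text
clock: 12.0
position: [634.3, 54.7, 126.9]
ee_rot: [-0.302, 0.953, 0.0, 0.0]
contact_force: [0.1, 0.1, -1.2]
gripper_width: 85.4
grasp_force: 0.0
([0.0928, 0.1423, -0.0031], 'wz', np.float64(-2.13), '(mod 2pi)', 'yaw0', np.float64(-2.527))
```

```bash
python3 -m handwheel '[[0.02,0.04,-0.003,0,0,-0.18,1],[0.05,0.08,-0.003,0,0,-0.36,1],[0.08,0.12,-0.003,0,0,-0.54,1],[0.093,0.142,-0.003,0,0,-0.72,1],[0.093,0.142,-0.003,0,0,-0.9,1],[0.093,0.142,-0.003,0,0,-1.08,1],[0.093,0.142,-0.003,0,0,-1.26,1],[0.093,0.142,-0.003,0,0,-1.44,1],[0.093,0.142,-0.003,0,0,-1.62,1],[0.093,0.142,-0.003,0,0,-1.8,1]]'; python3 -m handwheel '[[0,0,0,0,0,-0.18,1],[0,0,0,0,0,-0.33,1],[0,0,0,0,0,-0.33,1]]'; python3 look.py w6;  python3 -c "
from h import *
print(delta((476.5,117.5,55),-0.397))"
```

```text
clock: 13.25
position: [476.8, 118.1, 130.1]
ee_rot: [0.935, -0.356, 0.0, -0.0]
contact_force: [-0.2, -0.0, 0.1]
gripper_width: 85.6
grasp_force: 0.0
clock: 13.62
position: [476.8, 118.1, 130.1]
ee_rot: [0.98, -0.201, 0.0, -0.0]
contact_force: [0.5, -0.5, -0.3]
gripper_width: 85.5
grasp_force: 0.0
j [ 0.574  0.225 -0.415 -0.    -0.93   0.592]
px [100.  65.] centre 587.8 164.6 ztop 115.4 size 12.3 63.4 bar dir 2.978
px [398.  62.] centre 525.1 8.4 ztop 115.8 size 63.0 11.9 bar dir 0.799
px [252. 207.] centre 477.9 118.1 ztop 116.4 size 11.5 63.5 bar dir 2.759
([-0.0, 0.0006, 0.0751], 'wz', np.float64(-0.009), '(mod 2pi)', 'yaw0', np.float64(-0.406))
```

```bash
python3 -m handwheel '[[0,0,0.03,0,0,-0.02,1],[0,0,0.06,0,0,-0.02,1],[0,0,0.076,0,0,-0.02,1],[0,0,0.076,0,0,-0.02,1],[0,0,0.076,0,0,-0.02,-1],[0,0,0.076,0,0,-0.02,-1],[0,0,0.076,0,0,-0.02,-1],[0,0,0.076,0,0,-0.02,-1],[0,0,0.076,0,0,-0.02,-1],[0,0,0.076,0,0,-0.02,-1]]'; python3 st.py
```

```text
clock: 14.92
position: [476.8, 118.1, 54.4]
ee_rot: [0.982, -0.19, 0.0, -0.0]
contact_force: [-1.7, 0.6, 3.0]
gripper_width: 10.8
grasp_force: 61.1
yaw -0.383 tq [ 0.062  0.282 -0.013] F [-1.7  0.6  3. ] j6 0.61 z 54.4 w 10.802872513339036 tauJ6 0.008
```

```bash
sed -i '$d' st.py; echo 'import sys; sys.exit(int(s["wrist_torque"][2]>0.2 or s["joint_efforts"][5]<-0.26))' >> st.py
python3 -m handwheel '[[0,0,0.0004,0,0,0.18,-1],[0,0,0.0008,0,0,0.36,-1],[0,0,0.0012,0,0,0.54,-1],[0,0,0.0016,0,0,0.72,-1],[0,0,0.002,0,0,0.9,-1],[0,0,0.0024,0,0,1.08,-1],[0,0,0.0028,0,0,1.26,-1],[0,0,0.0032,0,0,1.44,-1],[0,0,0.0036,0,0,1.62,-1],[0,0,0.004,0,0,1.8,-1]]'
python3 -m handwheel '[[0,0,0.0002,0,0,0.1,-1],[0,0,0.0002,0,0,0.1,-1]]'
python3 st.py
```

```text
clock: 16.18
position: [476.5, 118.0, 50.5]
ee_rot: [-0.459, 0.889, -0.0, -0.0]
contact_force: [-1.9, 1.1, 4.0]
gripper_width: 11.0
grasp_force: 61.6
clock: 16.42
position: [476.5, 118.0, 50.2]
ee_rot: [-0.417, 0.909, -0.0, -0.0]
contact_force: [-2.2, 0.5, 4.3]
gripper_width: 11.1
grasp_force: 61.6
yaw -2.281 tq [0.201 0.679 0.094] F [-2.2  0.5  4.3] j6 -1.28 z 50.2 w 11.13123058199561 tauJ6 -0.19
```

```bash
python3 -m handwheel '[[0,0,0.0002,0,0,0.1,-1],[0,0,0.0002,0,0,0.1,-1]]' >/dev/null; python3 st.py && python3 -m handwheel '[[0,0,0.0002,0,0,0.1,-1],[0,0,0.0002,0,0,0.1,-1]]' >/dev/null; python3 st.py && python3 -m handwheel '[[0,0,0.0002,0,0,0.1,-1],[0,0,0.0002,0,0,0.1,-1]]' >/dev/null;  python3 st.py && python3 -m handwheel '[[0,0,0.0002,0,0,0.1,-1],[0,0,0.0002,0,0,0.1,-1]]'>/dev/null;  python3 st.py && python3 -m handwheel '[[0,0,0.0002,0,0,0.1,-1],[0,0,0.0002,0,0,0.1,-1]]'>/dev/null;  python3 st.py
```

```text
yaw -2.38 tq [0.204 0.786 0.005] F [-2.6  1.2  4.7] j6 -1.38 z 50.0 w 10.90224130183279 tauJ6 -0.16
yaw -2.48 tq [0.217 0.779 0.055] F [-2.3  0.8  4.6] j6 -1.48 z 49.8 w 11.163874143354523 tauJ6 -0.143
yaw -2.58 tq [ 0.242  0.779 -0.016] F [-1.5  0.5  5.6] j6 -1.58 z 49.6 w 10.891273984814582 tauJ6 -0.142
yaw -2.68 tq [0.263 0.736 0.026] F [-2.7  1.7  5.5] j6 -1.68 z 49.4 w 11.170908666347295 tauJ6 -0.136
yaw -2.78 tq [0.268 0.789 0.026] F [-2.2  1.2  4.8] j6 -1.78 z 49.2 w 11.117865573032034 tauJ6 -0.137
```

```bash
python3 -m handwheel '[[0,0,0.0002,0,0,0.1,-1],[0,0,0.0002,0,0,0.1,-1]]' >/dev/null; python3 st.py && python3 -m handwheel '[[0,0,0.0002,0,0,0.1,-1],[0,0,0.0002,0,0,0.1,-1]]' >/dev/null; python3 st.py && python3 -m handwheel '[[0,0,0.0002,0,0,0.1,-1],[0,0,0.0002,0,0,0.1,-1]]' >/dev/null;  python3 st.py && python3 -m handwheel '[[0,0,0.0002,0,0,0.1,-1],[0,0,0.0002,0,0,0.1,-1]]'>/dev/null;  python3 st.py && python3 -m handwheel '[[0,0,0.0002,0,0,0.1,-1],[0,0,0.0002,0,0,0.1,-1]]'>/dev/null;  python3 st.py; python3 look.py w7
```

```text
yaw -2.88 tq [ 0.251  0.801 -0.006] F [-3.   1.7  5.7] j6 -1.88 z 48.9 w 11.208583288931857 tauJ6 -0.14
yaw -2.98 tq [0.355 0.828 0.072] F [-2.6  0.6  6.5] j6 -1.98 z 48.7 w 10.798848825986822 tauJ6 -0.14
yaw -3.08 tq [0.356 0.835 0.158] F [-2.3  0.9  5.1] j6 -2.08 z 48.5 w 11.314189880191295 tauJ6 -0.244
yaw 3.104 tq [0.314 0.835 0.237] F [-2.7  0.6  5.1] j6 -2.18 z 48.3 w 11.466661511242355 tauJ6 -0.354
yaw 3.104 tq [0.314 0.835 0.237] F [-2.7  0.6  5.1] j6 -2.18 z 48.3 w 11.466661511242355 tauJ6 -0.354
j [ 0.575  0.335 -0.515 -0.    -0.722 -2.183]
px [208. 237.] centre 476.0 118.2 ztop 109.8 size 11.6 61.4 bar dir 3.116
px [ 13. 329.] centre 512.7 3.9 ztop 95.2 size 9.6 3.3 bar dir 0.747
```

Nut D is seated: torque rises from about 2.6 rad on, and its top is at 109.8 mm. On to nut B.

```bash
python3 -m handwheel '[[0,0,0,0,0,0,1],[0,0,0,0,0,0,1],[0,0,0,0,0,0,1],[0,0,-0.04,0,0,0,1],[0,0,-0.08,0,0,-0.18,1],[0,0,-0.08,0,0,-0.36,1],[0,0,-0.08,0,0,-0.54,1],[0,0,-0.08,0,0,-0.72,1],[0,0,-0.08,0,0,-0.9,1],[0,0,-0.08,0,0,-1.08,1]]'; python3 -c "
from h import *
print(delta((586.5,164.3,130),-0.163))"
```

```text
clock: 19.98
position: [476.5, 117.9, 127.9]
ee_rot: [-0.499, 0.867, 0.0, -0.0]
contact_force: [-0.5, -0.1, 0.0]
gripper_width: 85.2
grasp_force: 0.0
([-0.0954, -0.0718, -0.0021], 'wz', np.float64(-1.934), '(mod 2pi)', 'yaw0', np.float64(-2.097))
```

```bash
python3 -m handwheel '[[-0.03,-0.02,-0.002,0,0,-0.18,1],[-0.06,-0.045,-0.002,0,0,-0.36,1],[-0.0954,-0.0718,-0.002,0,0,-0.54,1],[-0.0954,-0.0718,-0.002,0,0,-0.72,1],[-0.0954,-0.0718,-0.002,0,0,-0.9,1],[-0.0954,-0.0718,-0.002,0,0,-1.08,1],[-0.0954,-0.0718,-0.002,0,0,-1.26,1],[-0.0954,-0.0718,-0.002,0,0,-1.44,1],[-0.0954,-0.0718,-0.002,0,0,-1.62,1],[-0.0954,-0.0718,-0.002,0,0,-1.8,1]]' >/dev/null; python3 -m handwheel '[[0,0,0,0,0,-0.134,1],[0,0,0,0,0,-0.134,1]]'; python3 look.py w8;  python3 -c "
from h import *
print(delta((586.5,164.3,55),-0.163))"
```

```text
clock: 21.48
position: [586.8, 163.7, 129.8]
ee_rot: [0.996, -0.085, -0.0, 0.0]
contact_force: [0.4, -0.5, 0.4]
gripper_width: 85.5
grasp_force: 0.0
j [ 0.537  0.414 -0.131 -0.    -1.026  0.863]
px [351. 125.] centre 614.7 112.9 ztop 114.5 size 54.8 160.5 bar dir 2.658
px [480. 244.] centre 534.1 17.3 ztop 115.5 size 38.7 11.8 bar dir 0.725
px [337. 331.] centre 490.4 120.5 ztop 110.6 size 39.2 11.6 bar dir 0.162
([-0.0004, -0.0006, 0.0748], 'wz', np.float64(-0.008), '(mod 2pi)', 'yaw0', np.float64(-0.171))
```

```bash
python3 -m handwheel '[[0,0,0.03,0,0,0,1],[0,0,0.06,0,0,0,1],[0,0,0.075,0,0,0,1],[0,0,0.075,0,0,0,1],[0,0,0.075,0,0,0,-1],[0,0,0.075,0,0,0,-1],[0,0,0.075,0,0,0,-1],[0,0,0.075,0,0,0,-1],[0,0,0.075,0,0,0,-1],[0,0,0.075,0,0,0,-1]]'; python3 st.py
```

```text
clock: 22.78
position: [587.4, 164.9, 55.7]
ee_rot: [0.996, -0.084, 0.001, -0.001]
contact_force: [-1.3, 5.3, 2.6]
gripper_width: 11.0
grasp_force: 62.4
yaw -0.168 tq [1.385 0.401 0.013] F [-1.3  5.3  2.6] j6 0.86 z 55.7 w 10.983065645732049 tauJ6 0.0
```

```bash
python3 -m handwheel '[[0,-0.001,0.0004,0,0,0.18,-1],[0,-0.001,0.0008,0,0,0.36,-1],[0,-0.001,0.0012,0,0,0.54,-1],[0,-0.001,0.0016,0,0,0.72,-1],[0,-0.001,0.002,0,0,0.9,-1],[0,-0.001,0.0024,0,0,1.08,-1],[0,-0.001,0.0028,0,0,1.26,-1],[0,-0.001,0.0032,0,0,1.44,-1],[0,-0.001,0.0036,0,0,1.62,-1],[0,-0.001,0.004,0,0,1.8,-1]]'; python3 st.py;python3 -m handwheel '[[0,0,0.0002,0,0,0.1,-1],[0,0,0.0002,0,0,0.1,-1]]'; python3 st.py
```

```text
clock: 24.02
position: [586.7, 164.9, 51.6]
ee_rot: [-0.551, 0.834, 0.0, -0.0]
contact_force: [-2.6, 2.6, 4.5]
gripper_width: 10.8
grasp_force: 62.6
yaw -1.974 tq [0.952 0.899 0.08 ] F [-2.6  2.6  4.5] j6 -0.94 z 51.6 w 10.821413183516334 tauJ6 0.882
clock: 24.28
position: [586.7, 164.9, 51.3]
ee_rot: [-0.512, 0.859, 0.0, -0.0]
contact_force: [-3.8, 3.8, 4.5]
gripper_width: 10.9
grasp_force: 62.8
yaw -2.067 tq [1.055 1.067 0.048] F [-3.8  3.8  4.5] j6 -1.04 z 51.3 w 10.856299827391105 tauJ6 -0.205
```

```bash
python3 -m handwheel '[[0,0,0.0002,0,0,0.1,-1],[0,0,0.0002,0,0,0.1,-1]]' >/dev/null; python3 st.py && python3 -m handwheel '[[0,0,0.0002,0,0,0.1,-1],[0,0,0.0002,0,0,0.1,-1]]' >/dev/null; python3 st.py && python3 -m handwheel '[[0,0,0.0002,0,0,0.1,-1],[0,0,0.0002,0,0,0.1,-1]]' >/dev/null;  python3 st.py && python3 -m handwheel '[[0,0,0.0002,0,0,0.1,-1],[0,0,0.0002,0,0,0.1,-1]]'>/dev/null;  python3 st.py && python3 -m handwheel '[[0,0,0.0002,0,0,0.1,-1],[0,0,0.0002,0,0,0.1,-1]]'>/dev/null;  python3 st.py
```

```text
yaw -2.167 tq [1.069 1.115 0.044] F [-3.5  4.   5.3] j6 -1.14 z 51.1 w 10.94889485604638 tauJ6 -0.153
yaw -2.267 tq [1.12  1.172 0.048] F [-4.3  3.6  5.4] j6 -1.24 z 50.9 w 10.991420996720558 tauJ6 -0.151
yaw -2.367 tq [1.116 1.144 0.044] F [-4.1  4.4  5.3] j6 -1.34 z 50.7 w 10.962503276622673 tauJ6 -0.149
yaw -2.467 tq [1.186 1.257 0.13 ] F [-4.3  4.   5.1] j6 -1.44 z 50.5 w 10.981376209383024 tauJ6 -0.238
yaw -2.566 tq [1.251 1.231 0.233] F [-4.2  4.1  5.6] j6 -1.53 z 50.3 w 10.976280572752684 tauJ6 -0.348
```

Nut B is seated after about 2.2 rad. Now the last one, C.

```bash
python3 -m handwheel '[[0,0,0,0,0,0,1],[0,0,0,0,0,0,1],[0,0,0,0,0,0,1],[0,0,-0.04,0,0,0,1],[0,0,-0.08,0,0,-0.18,1],[0,0,-0.08,0,0,-0.36,1],[0,0,-0.08,0,0,-0.54,1],[0,0,-0.08,0,0,-0.72,1],[0,0,-0.08,0,0,-0.9,1],[0,0,-0.08,0,0,-1.08,1]]'; python3 -c "
from h import *
print(delta((523.8,8.2,130),0.798))"
```

```text
clock: 26.78
position: [587.0, 164.4, 129.6]
ee_rot: [0.737, -0.675, -0.0, 0.0]
contact_force: [0.0, -0.2, 0.9]
gripper_width: 85.2
grasp_force: 0.0
([0.1501, 0.0767, -0.0003], 'wz', np.float64(-2.281), '(mod 2pi)', 'yaw0', np.float64(-1.483))
```

```bash
python3 -m handwheel '[[0.04,0.02,0,0,0,-0.18,1],[0.08,0.04,0,0,0,-0.36,1],[0.12,0.06,0,0,0,-0.54,1],[0.15,0.0767,0,0,0,-0.72,1],[0.15,0.0767,0,0,0,-0.9,1],[0.15,0.0767,0,0,0,-1.08,1],[0.15,0.0767,0,0,0,-1.26,1],[0.15,0.0767,0,0,0,-1.44,1],[0.15,0.0767,0,0,0,-1.62,1],[0.15,0.0767,0,0,0,-1.8,1]]' >/dev/null; python3 -m handwheel '[[0,0,0,0,0,-0.18,1],[0,0,0,0,0,-0.36,1],[0,0,0,0,0,-0.481,1],[0,0,0,0,0,-0.481,1]]'; python3 look.py w9;  python3 -c "
from h import *
print(delta((523.8,8.2,55),0.798))"
```

```text
clock: 28.52
position: [522.8, 8.8, 129.8]
ee_rot: [0.923, 0.385, -0.0, 0.0]
contact_force: [-0.2, 1.2, -0.6]
gripper_width: 85.4
grasp_force: 0.0
j [ 0.327  0.277 -0.343  0.    -0.951  2.034]
px [327.  21.] centre 630.7 56.2 ztop 111.0 size 12.0 54.9 bar dir 2.773
px [ 76. 133.] centre 478.5 117.6 ztop 110.6 size 63.7 12.1 bar dir 0.191
px [254. 206.] centre 525.3 8.2 ztop 115.8 size 63.4 11.7 bar dir 0.799
([0.0003, 0.0011, 0.0748], 'wz', np.float64(-0.008), '(mod 2pi)', 'yaw0', np.float64(0.79))
```

```bash
python3 -m handwheel '[[0.0005,0.001,0.03,0,0,0,1],[0.0005,0.001,0.06,0,0,0,1],[0.0005,0.001,0.075,0,0,0,1],[0.0005,0.001,0.075,0,0,0,1],[0.0005,0.001,0.075,0,0,0,-1],[0.0005,0.001,0.075,0,0,0,-1],[0.0005,0.001,0.075,0,0,0,-1],[0.0005,0.001,0.075,0,0,0,-1],[0.0005,0.001,0.075,0,0,0,-1],[0.0005,0.001,0.075,0,0,0,-1]]'; python3 st.py
python3 -m handwheel '[[0,0,0.0004,0,0,0.18,-1],[0,0,0.0008,0,0,0.36,-1],[0,0,0.0012,0,0,0.54,-1],[0,0,0.0016,0,0,0.72,-1],[0,0,0.002,0,0,0.9,-1],[0,0,0.0024,0,0,1.08,-1],[0,0,0.0028,0,0,1.26,-1],[0,0,0.0032,0,0,1.44,-1],[0,0,0.0036,0,0,1.62,-1],[0,0,0.004,0,0,1.8,-1]]'; python3 -m handwheel '[[0,0,0.0002,0,0,0.1,-1],[0,0,0.0002,0,0,0.1,-1]]'; python3 st.py
```

```text
clock: 29.82
position: [524.3, 8.6, 55.3]
ee_rot: [0.923, 0.386, 0.0, 0.0]
contact_force: [0.1, -0.8, 2.5]
gripper_width: 11.0
grasp_force: 62.0
yaw 0.792 tq [-0.283  0.073  0.022] F [ 0.1 -0.8  2.5] j6 2.04 z 55.3 w 10.980995516985892 tauJ6 -0.001
clock: 31.08
position: [524.2, 7.3, 51.3]
ee_rot: [0.874, -0.485, 0.0, 0.001]
contact_force: [1.0, -6.7, 1.6]
gripper_width: 10.8
grasp_force: 62.1
clock: 31.32
position: [524.1, 7.2, 51.1]
ee_rot: [0.85, -0.526, 0.0, 0.001]
contact_force: [1.4, -5.8, 2.8]
gripper_width: 11.1
grasp_force: 62.1
yaw -1.108 tq [-1.897 -0.351  0.028] F [ 1.4 -5.8  2.8] j6 0.14 z 51.1 w 11.1072817044897 tauJ6 -0.168
```

```bash
python3 -m handwheel '[[0,0,0.0002,0,0,0.1,-1],[0,0,0.0002,0,0,0.1,-1]]' >/dev/null; python3 st.py && python3 -m handwheel '[[0,0,0.0002,0,0,0.1,-1],[0,0,0.0002,0,0,0.1,-1]]' >/dev/null; python3 st.py && python3 -m handwheel '[[0,0,0.0002,0,0,0.1,-1],[0,0,0.0002,0,0,0.1,-1]]' >/dev/null;  python3 st.py && python3 -m handwheel '[[0,0,0.0002,0,0,0.1,-1],[0,0,0.0002,0,0,0.1,-1]]'>/dev/null;  python3 st.py && python3 -m handwheel '[[0,0,0.0002,0,0,0.1,-1],[0,0,0.0002,0,0,0.1,-1]]'>/dev/null;  python3 st.py
```

```text
yaw -1.208 tq [-1.901 -0.288  0.078] F [ 1.1 -6.2  2.9] j6 0.04 z 50.9 w 11.07348679086503 tauJ6 -0.165
yaw -1.308 tq [-1.945 -0.246  0.044] F [ 0.6 -6.2  2.3] j6 -0.06 z 50.7 w 10.954749327785219 tauJ6 -0.164
yaw -1.408 tq [-1.948 -0.202 -0.01 ] F [ 0.2 -7.5  2.7] j6 -0.16 z 50.5 w 10.801742035868434 tauJ6 -0.156
yaw -1.508 tq [-1.972 -0.146  0.099] F [-0.5 -6.5  2.2] j6 -0.26 z 50.3 w 11.069792143611144 tauJ6 -0.151
yaw -1.608 tq [-1.924 -0.076  0.059] F [ 0.4 -7.2  4.1] j6 -0.36 z 50.1 w 10.747033129475913 tauJ6 -0.147
```

```bash
python3 -m handwheel '[[0,0,0.0002,0,0,0.1,-1],[0,0,0.0002,0,0,0.1,-1]]' >/dev/null; python3 st.py && python3 -m handwheel '[[0,0,0.0002,0,0,0.1,-1],[0,0,0.0002,0,0,0.1,-1]]' >/dev/null; python3 st.py && python3 -m handwheel '[[0,0,0.0002,0,0,0.1,-1],[0,0,0.0002,0,0,0.1,-1]]' >/dev/null;  python3 st.py && python3 -m handwheel '[[0,0,0.0002,0,0,0.1,-1],[0,0,0.0002,0,0,0.1,-1]]'>/dev/null;  python3 st.py && python3 -m handwheel '[[0,0,0.0002,0,0,0.1,-1],[0,0,0.0002,0,0,0.1,-1]]'>/dev/null;  python3 st.py
```

```text
yaw -1.708 tq [-1.907  0.096  0.092] F [-0.5 -6.6  3.9] j6 -0.46 z 50.0 w 10.90004089096287 tauJ6 -0.166
yaw -1.807 tq [-1.89   0.128  0.141] F [-1.9 -6.1  4.2] j6 -0.56 z 49.8 w 11.214111810175673 tauJ6 -0.274
yaw -1.807 tq [-1.89   0.128  0.141] F [-1.9 -6.1  4.2] j6 -0.56 z 49.8 w 11.214111810175673 tauJ6 -0.274
yaw -1.807 tq [-1.89   0.128  0.141] F [-1.9 -6.1  4.2] j6 -0.56 z 49.8 w 11.214111810175673 tauJ6 -0.274
yaw -1.807 tq [-1.89   0.128  0.141] F [-1.9 -6.1  4.2] j6 -0.56 z 49.8 w 11.214111810175673 tauJ6 -0.274
```

```bash
python3 -m handwheel '[[0,0,0.0001,0,0,0.06,-1],[0,0,0.0001,0,0,0.06,-1],[0,0,0.0001,0,0,0.06,1],[0,0,0,0,0,0.06,1],[0,0,0,0,0,0.06,1],[0,0,-0.05,0,0,0.06,1],[0,0,-0.1,0,0,0.06,1],[0,0,-0.16,0,0,0.06,1],[0,0,-0.2,0,0,0.06,1],[0,0,-0.2,0,0,0.06,1]]'; python3 look.py w10
```

```text
clock: 34.33
position: [525.9, 9.3, 253.2]
ee_rot: [-0.595, 0.804, -0.002, 0.004]
contact_force: [-0.6, -0.6, -0.1]
gripper_width: 85.6
grasp_force: 0.0
j [ 3.270e-01  1.750e-01 -1.500e-01  1.000e-03 -1.237e+00 -6.230e-01]
px [254. 154.] centre 524.6 7.7 ztop 110.7 size 62.9 12.0 bar dir 1.489
px [327. 241.] centre 477.5 118.1 ztop 110.6 size 63.5 12.2 bar dir 0.203
px [170. 232.] centre 634.6 54.6 ztop 110.8 size 11.4 62.7 bar dir 2.828
px [240. 314.] centre 588.1 165.3 ztop 111.2 size 63.2 11.2 bar dir 0.8
```

View pics/w10.png

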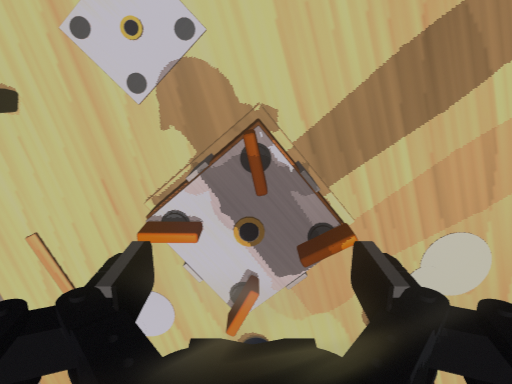

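The picture shows all four nuts down, at pixels (254,154), (327,241), (170,232) and (240,314). Their tops are at 110.6–111.2 mm, and each bar sits within about 0.06 rad of where its torque began to rise. The gripper is open and clear, so I'm handing in.

```bash
python3 -c "
from bench import *
print(job_done())"
```

```text
the job is handed in; nothing more can be done
None
```

I tightened all four nuts until snug, in cross order. Each bar now sits within about 0.06 rad of where it seated, the gripper is open and clear of everything, and the job is handed in; no verdict came back.

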